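# Tuck a rain-diverter flashing under the lapped shingles and hold it flat for nailing

## Task

Pick up the metal flashing strip, lay it on the bare lower part of the small shingled roof and slide its flat flange up under the overhanging row of shingles, centred across the roof and square to it, until its edge is fully home against the batten hidden beneath them, without prising the shingles up. Finish while still holding it: keep it gripped or pressed by the fingers and pushed down firmly, flat on the roof, ready for someone to nail it. Leave the glue, wood slices, nailer and tape measure where they are.

Things in the scene. Friction and masses are not known exactly. Their poses are not given: they have to be found in the camera images.
- flashing: Loose bare-aluminium L-shaped flashing (rain diverter), 0.13-0.24 kg; starts on the bench, flange flat, upstand upright. Origin: underside, below the middle of the upstand; z up, y along its 200 mm length. Upstand: boxed fold 8 mm thick (x -4 to +4), 55 mm high, full length. Flange: 2.5 mm thick, from the upstand to x = +85 mm; that far edge is the one to tuck.
- flashing_grip (a point): On the flashing: middle of the upstand's length and thickness, 40 mm above the underside; a good place for the TCP with the fingers closing along the flashing's x. Fingertips then stay above the shingles' tops.
- edge_left (a point): On the flashing: the +y end of the flange's far edge (x = +85, y = +100 mm), on the underside.
- edge_right (a point): On the flashing: the -y end of the flange's far edge (x = +85, y = -100 mm), on the underside.
- roof: Cedar-shingled roof panel of a hen-house nest box, 300 (x) by 340 mm (y), level, screwed fast to the bench. Origin: panel centre at bench height; z up; x points up the slope, roughly away from the robot (eave x = -150, ridge +150 mm). First row of shingles overhangs the deck from x = -20; a second, fixed row covers x = +50 to +150, its top 59 mm above the bench.
- deck: The roof's bare starter course on which the flashing is to lie; same origin and axes as the roof; level top 36 mm above the bench, open to the sky from roof x = -150 to -20 mm. Part of the fixed roof.
- roof_mouth (a point): On the deck surface below the middle of the shingles' lower edge (roof x = -20, y = 0, z = 36 mm): mouth of the slot. Shingle underside is 5 mm, shingle top 14 mm above the deck, both level.
- roof_home (a point): On the deck surface at the middle of the front face of the hidden 5 mm high batten, the rigid stop (roof x = +25, y = 0, z = 36 mm): where the middle of the flange's far edge must arrive. The flange is then 45 mm under the shingles and the flashing's origin at roof x = -60 mm, its y axis parallel to the roof's.
- shingle_left (a joint): Left (+y) shingle of the overhanging row, 105 mm wide, sprung about its nail line 55 mm up-slope of its lower edge. 0 = lying as nailed; grows as its lower edge is lifted (0.1 rad = 5.5 mm; first yields at about 2 N at the edge, then about 0.8 N more per mm). It cannot go lower than 0.
- shingle_mid (a joint): Middle shingle, 112 mm wide, otherwise as shingle_left.
- shingle_right (a joint): Right (-y) shingle, otherwise as shingle_left.
- glue: White glue bottle with orange band and red nozzle, 64 mm diameter, 190 mm high, standing on the bench; leave alone. Origin at the centre of its foot.
- slices: Stack of four bark-edged wood slices, 110 mm diameter, 72 mm high, on the bench; leave alone. Origin at the centre of its foot.
- nailer: Orange and black brad nailer lying on its side, about 260 by 190 by 70 mm on the bench; leave alone. Origin under its motor head, at bench height.
- tape: Yellow tape measure, 66 by 62 mm, 36 mm high, lying on the upper row of shingles of the roof; leave alone. Origin at the centre of its underside.

How it is judged:
By the outcome, as a careful person would: the job done as asked, in the order asked, and still so for the second after the job is handed in, while the arm keeps its last pose, push and grip.
It also fails if it takes over 45 s, if anything falls off the work surface, if the arm or the gripper's body presses on something with over 40 N, if the wrist force passes 120 N, or if a joint passes its speed limit or range.

## Robot

A 6-joint arm with a two-finger parallel gripper is mounted at the origin on the work surface. World frame = base frame: x ahead of the robot, y to its left, z up, the work surface at z = 0. Lengths are in mm, angles in rad, forces in N, time in s.
With the tool pointing down it reaches from about 400 to 825 mm from the base axis. Payload 7 kg.
Tool frame: the origin (TCP) lies between the finger pads, 19 mm behind the fingertips; this is the grasp point; z points along the fingers, y is the direction in which the jaws open and shut (so a half turn about z gives the same grasp; the last joint's range is limited). The gripper opens to 88 mm and grips with 3 to 60 N. Pads are 19 mm wide; open, the fingers measure 130 mm over their backs; the gripper's body (78 mm by 193 mm) begins 47 mm behind the grasp point.
Start: joints at [0.288, 0.359, 0.012, 0, -1.224, -0.288], TCP at [674.978, -0.019, 245.361] pointing down, gripper open.
Joint ranges: [-3.07, 3.07], [-1.43, 2.12], [-1.02, 1.25], [-3.03, 1.67], [-3.05, -0], [-3.03, 3.03]. Speed limits (rad/s): [2.39, 2.39, 3.01, 3.14, 3.14, 3.14].

## Interface

Orientations are given as [roll, pitch, yaw] about the fixed x, y, z axes, in that order (R = Rz(yaw) Ry(pitch) Rx(roll)).
In Python, from workcell import robot gives the robot as it stands. Calls block until the motion is done:
- robot.move_ptp(position, orientation): joint-space move of the TCP to a pose.
- robot.move_straight(position, frame=None, max_speed=150): straight line of the TCP; frame=None keeps the orientation; max_speed is the mean speed in mm/s.
- robot.set_joints(angles): joint-space move.
- robot.set_gripper(opening, effort=None): finger opening in mm; effort is the grip in N (None keeps the last); returns when the fingers have stopped.
- robot.dwell(seconds).
- robot.ik(position, orientation): joint angles nearest the present ones, or None.
- robot.capture(name): name is "scene" or "side" or "wrist"; returns a dict with "pixels" (384x512x3 uint8, red, green, blue), "vfov" (degrees; the focal length in pixels is half the picture's height over the tangent of half this angle, whatever the lens; pixels are square), "cx", "cy" (the principal point, pixels), "R" (3x3) and "t" (3): a world point X has camera coordinates R X + t. Camera axes: x right, y down, z forward; pixel columns grow to the right and rows downward; lengths in mm; the calibration is good to about 2 mm. A picture is of the moment at which its call begins. There is no depth.
A pose or a line that the arm cannot do raises robot.MotionError and nothing moves.
- robot.hand_in(): hands the job in, once; it reports no verdict.
Readings, each from a call of its own:
- robot.get_time(): time.
- robot.get_qpos(): joint angles.
- robot.get_qd(): joint speeds.
- robot.get_joint_torque(): joint torques, N m.
- robot.get_position(): TCP position.
- robot.get_orientation(): TCP orientation.
- robot.get_wrist_force(): force on the tool from outside, world axes, zero at the start.
- robot.get_wrist_torque(): the same for the moment, N m.
- robot.get_finger_gap(): finger opening in mm.
Only numpy, scipy, OpenCV 4.12 (cv2) and the standard library are available. Lean on these libraries where they do the work, as an engineer would, in place of code of your own. Each camera call takes 0.05 s, during which the arm holds its last target.

## Working session

There is one attempt and no reset: what is moved stays moved. The work goes in short steps, each a Python script; the robot and the scene stay as the last script left them, time stands still between calls to the robot, and variables do not carry over. Pictures are saved under pics/ and viewed, and the job is handed in when it is done.

```bash
ls; mkdir -p pics
python3 - <<'E'
from workcell import robot
import cv2
for n in ("scene","side","wrist"):
    c=robot.capture(n); cv2.imwrite(f"pics/{n}0.png",c["pixels"][:,:,::-1]); print(n,c["vfov"],c["cx"],c["cy"],c["R"],c["t"],sorted(c.keys()))
print(robot.get_time(),robot.get_orientation(),robot.get_wrist_force())
E
```

```text
pics
scene 54.52921550702893 252.0372684914319 188.0150580468549 [[ 8.29855197e-01  5.57978422e-01 -6.57330557e-04]
 [ 4.59814893e-01 -6.84527574e-01 -5.65678588e-01]
 [-3.16086407e-01  4.69129065e-01 -8.24625553e-01]] [-465.65116018 -228.81684591 1562.95712835] ['R', 'cx', 'cy', 'pixels', 't', 'vfov']
side 53.63993513418455 257.17230786438597 196.69887365599314 [[ 0.7599318  -0.64999606 -0.00296356]
 [-0.40061963 -0.46477749 -0.78961117]
 [ 0.51186675  0.60123789 -0.61360037]] [-444.86136842  275.451447   1026.82746122] ['R', 'cx', 'cy', 'pixels', 't', 'vfov']
wrist 63.3876905179177 258.58958741933367 194.60479153279078 [[-9.99999244e-01 -5.15650299e-04  1.11661940e-03]
 [-1.58355617e-04  9.54293244e-01  2.98871845e-01]
 [-1.21969570e-03  2.98871442e-01 -9.54292604e-01]] [673.31777457 -36.96294742 390.72573012] ['R', 'cx', 'cy', 'pixels', 't', 'vfov']
0.15 [ 3.14028376e+00 -1.45956527e-04 -1.57080840e+00] [ 0.25091886 -0.35944335 -0.12163405]
```

View pics/scene0.png

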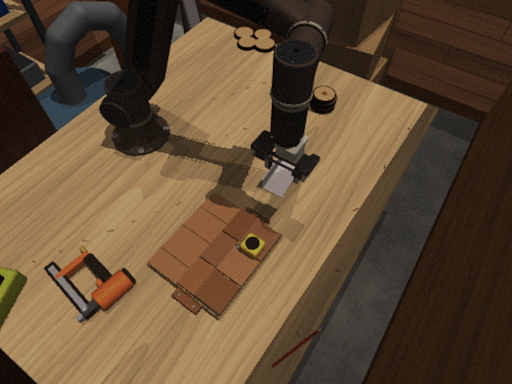

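View pics/side0.png

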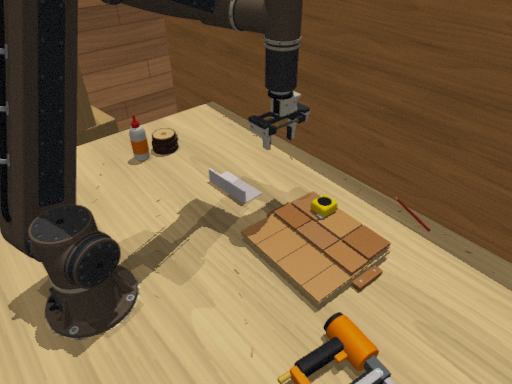

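View pics/wrist0.png

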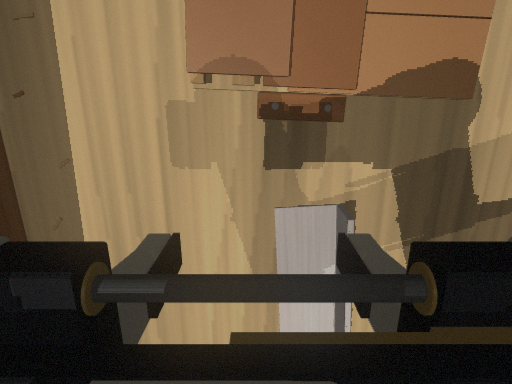

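Scene: roof around (215,255), flashing at (278,178) half under the gripper. Side: flashing (235,186), roof corners about (242,237), (320,300), (388,243), (311,197). I'll enlarge the side view for corner pixels.

```bash
python3 - <<'E'
import cv2
a=cv2.imread("pics/side0.png")
cv2.imwrite("pics/side0a.png",cv2.resize(a[190:310,235:395],None,fx=5,fy=5,interpolation=cv2.INTER_CUBIC))
cv2.imwrite("pics/side0b.png",cv2.resize(a[160:215,195:275],None,fx=8,fy=8,interpolation=cv2.INTER_CUBIC))
E
cat > h.py <<'E'
import numpy as np
def ray(c,u,v):
    f=c["pixels"].shape[0]/2/np.tan(np.radians(c["vfov"])/2)
    d=np.array([(u-c["cx"])/f,(v-c["cy"])/f,1.]); R=np.array(c["R"]); t=np.array(c["t"])
    return -R.T@t, R.T@d
def onz(c,u,v,z):
    o,d=ray(c,u,v); return o+d*(z-o[2])/d[2]
def proj(c,X):
    f=c["pixels"].shape[0]/2/np.tan(np.radians(c["vfov"])/2)
    p=np.array(c["R"])@np.array(X)+np.array(c["t"]); return np.array([c["cx"]+f*p[0]/p[2],c["cy"]+f*p[1]/p[2]])
E
```

```text
(no output)
```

View pics/side0a.png

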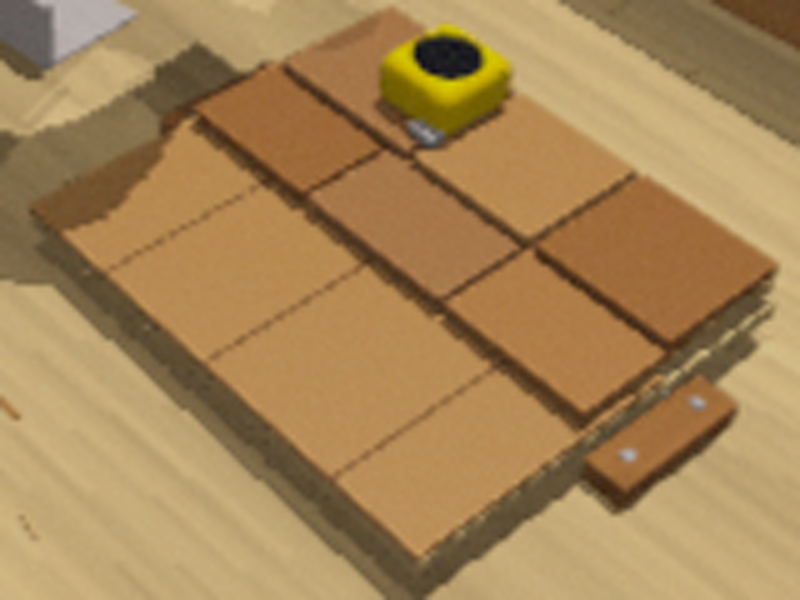

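View pics/side0b.png

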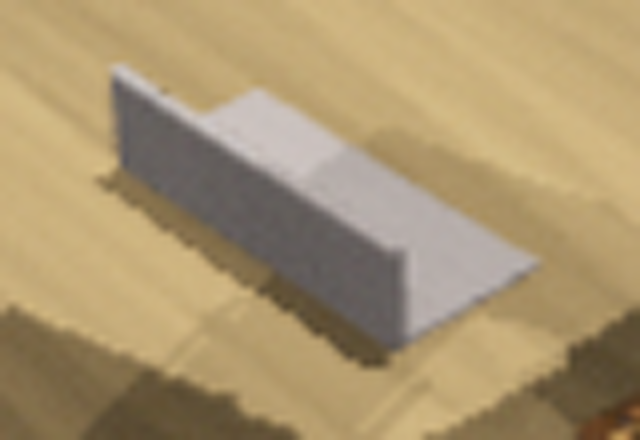

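Run:
```python
from workcell import robot
from h import *
c=robot.capture("side")
def pa(p,z): return onz(c,235+(p[0]+.5)/5-.5,190+(p[1]+.5)/5-.5,z)
def pb(p,z): return onz(c,195+(p[0]+.5)/8-.5,160+(p[1]+.5)/8-.5,z)
for n,p,z in [("eaveL",(32,210),36),("eaveR",(415,558),36),("shL",(195,108),50),("shR",(583,418),50),("topRidgeR",(777,268),59),("topRidgeL",(390,8),59)]: print(n,pa(p,z).round(1))
for n,p,z in [("upL",(117,66),55),("upR",(404,250),55),("flR",(541,262),2.5),("flL",(258,88),2.5),("botR",(390,352),0),("botL",(120,168),0)]: print(n,pb(p,z).round(1))
```

```text
eaveL [445.6 -86.2  36. ]
eaveR [ 432.1 -418.    36. ]
shL [577.5 -91.7  50. ]
shR [ 560.4 -421.6   50. ]
topRidgeR [ 729.2 -427.7   59. ]
topRidgeL [ 744.  -108.2   59. ]
upL [561.2 249.5  55. ]
upR [572.7  49.5  55. ]
flR [657.7  56.2   2.5]
flL [645.3 255.7   2.5]
botR [565.7  52.6   0. ]
botL [555.8 247.    0. ]
```

Rough fix: flashing origin about (564,150), yaw about +0.06. The roof centre is about (588,-258), yaw about -0.04. Next I'll take close wrist views of each.

Run:
```python
from workcell import robot
from h import *
import cv2,pickle,math
O=[math.pi,0,-math.pi/2]
D={}
for n,p in (("roof",[590,-215,480]),("fl",[610,190,330])):
    try: robot.move_ptp(p,O)
    except robot.MotionError as e: print(n,e); continue
    robot.dwell(.2)
    D[n]=robot.capture("wrist"); cv2.imwrite(f"pics/w_{n}.png",D[n]["pixels"][:,:,::-1])
    print(robot.get_time(),robot.get_position())
    if n=="roof":
        D["s2"]=robot.capture("scene"); cv2.imwrite("pics/scene1.png",D["s2"]["pixels"][:,:,::-1])
pickle.dump(D,open("D.pkl","wb"))
for n in("fl","roof"):
    if n in D: cv2.imwrite(f"pics/w_{n}x.png",cv2.resize(D[n]["pixels"][:,:,::-1],(800,600),interpolation=cv2.INTER_CUBIC))
```

```text
1.7 [ 590.41473256 -214.29017773  478.93910244]
3.5917 [610.26911422 189.21535216 330.29798321]
```

View pics/w_roofx.png

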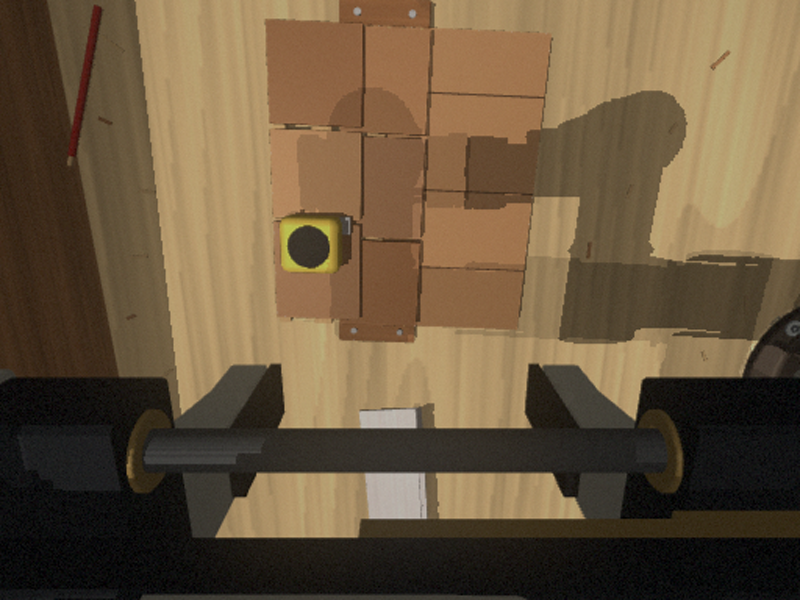

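View pics/w_flx.png

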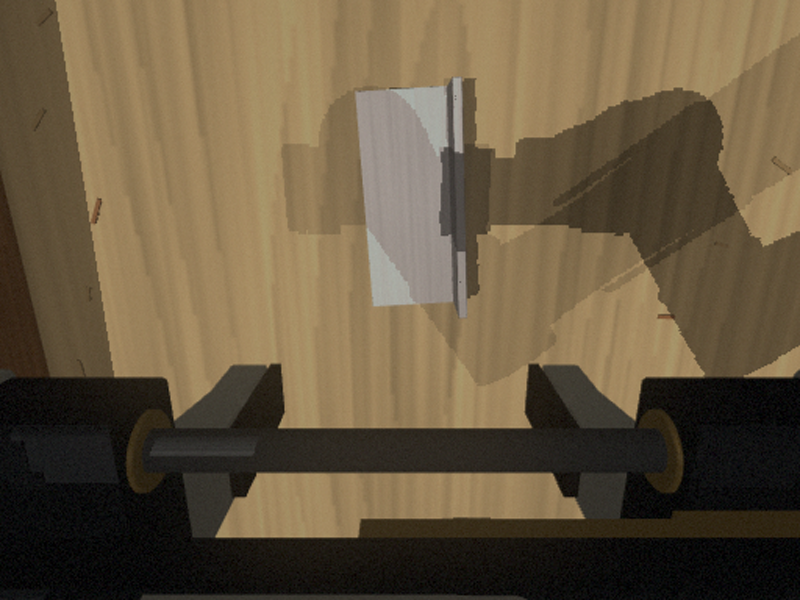

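The roof view shows the whole panel: eave corners (552,36) and (519,329), shingle edge from about (431,28) to (419,320) in the 800 px picture. The flashing view shows flange corners (356,93) and (373,306), and the upstand top at (458,79)-(463,317). I'll enlarge both for finer pixels.

Run:
```python
import cv2
a=cv2.imread("pics/w_roof.png")
cv2.imwrite("pics/r_up.png",cv2.resize(a[8:78,230:360],None,fx=6,fy=6,interpolation=cv2.INTER_CUBIC))
cv2.imwrite("pics/r_dn.png",cv2.resize(a[160:220,230:360],None,fx=6,fy=6,interpolation=cv2.INTER_CUBIC))
a=cv2.imread("pics/w_fl.png")
cv2.imwrite("pics/f.png",cv2.resize(a[44:210,210:325],None,fx=3.6,fy=3.6,interpolation=cv2.INTER_CUBIC))
```

```text
(no output)
```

View pics/r_up.png

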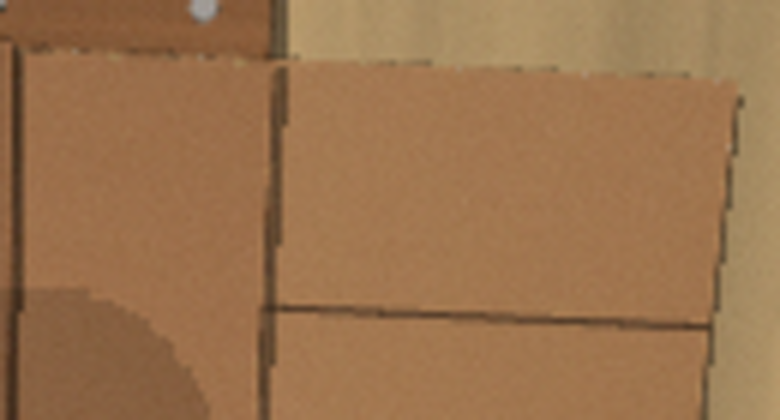

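View pics/r_dn.png

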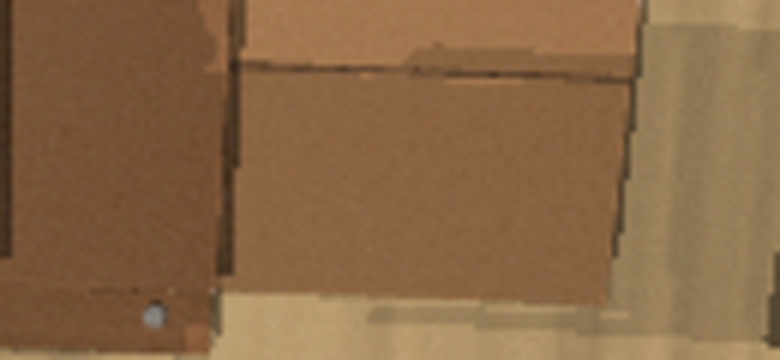

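View pics/f.png

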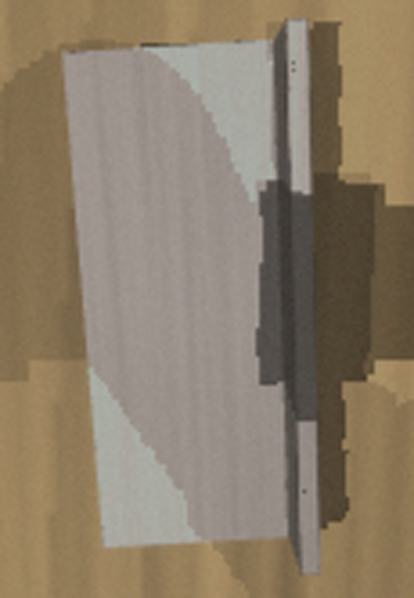

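Run:
```python
import pickle
from h import *
D=pickle.load(open("D.pkl","rb"))
c=D["roof"]
P=lambda p,oy,z:onz(c,230+(p[0]+.5)/6-.5,oy+(p[1]+.5)/6-.5,z)
eR=P((738,82),8,36);eL=P((609,302),160,36);sR=P((274,62),8,50);sL=P((217,280),160,50)
for n,v in zip(("eR","eL","sR","sL"),(eR,eL,sR,sL)):print(n,v.round(1))
for a,b in((eL,eR),(sL,sR)):
    d=a-b; print(np.hypot(*d[:2]),-np.arctan2(d[0],d[1]))
c=D["fl"]
P=lambda p,z:onz(c,210+(p[0]+.5)/3.6-.5,44+(p[1]+.5)/3.6-.5,z)
fR=P((63,52),2.5);fL=P((104,548),2.5)
u=[P(p,55) for p in((288,19),(308,20),(304,573),(321,573))]
for v in [fR,fL]+u: print(v.round(1))
d=fL-fR; print(np.hypot(*d[:2]),-np.arctan2(d[0],d[1]))
m0=(u[0]+u[1])/2;m1=(u[2]+u[3])/2;d=m1-m0;print(np.hypot(*d[:2]),-np.arctan2(d[0],d[1]), (m0+m1)/2,(fL+fR)/2)
```

```text
eR [ 432.2 -416.4   36. ]
eL [444.1 -81.3  36. ]
sR [ 562. -418.   50.]
sL [574.7 -93.9  50. ]
335.28566367480033 -0.035501742589773184
324.39967552018857 -0.038869415788200905
[653.   56.5   2.5]
[641.3 256.3   2.5]
[571.7  52.   55. ]
[565.   52.4  55. ]
[559.7 249.9  55. ]
[553.1 249.9  55. ]
200.18072368624726 0.05867037130978381
198.04803450604146 0.060413478367171064 [562.37578797 151.03799646  55.        ] [647.16285134 156.37493348   2.5       ]
```

Wrist and side agree. Flashing origin (562.4,151), yaw +0.059. Roof mouth about (568.5,-255.6), yaw about -0.037. Grasping now.

Run:
```python
from workcell import robot
import math,cv2
y=-math.pi/2+.0595
robot.set_gripper(44,50)
robot.move_ptp([562.4,151,120],[math.pi,0,y])
robot.move_straight([562.4,151,40],max_speed=100)
print(robot.get_wrist_force(),robot.get_position(),robot.get_orientation())
robot.set_gripper(0,50)
print(robot.get_finger_gap(),robot.get_wrist_force())
robot.move_straight([562.4,151,140],max_speed=120)
robot.dwell(.2)
print(robot.get_time(),robot.get_wrist_force(),robot.get_wrist_torque(),robot.get_position())
for n in("side","wrist"): cv2.imwrite(f"pics/{n}_g.png",robot.capture(n)["pixels"][:,:,::-1])
```

```text
[ 0.32709083 -0.03957873 -0.06022763] [562.88251324 151.26441034  40.6046657 ] [-3.14063655e+00  4.08424589e-04 -1.51112070e+00]
7.988391812613098 [0.44273597 0.34522136 1.11255737]
8.1833 [-0.093072   -0.26036217 -1.32724244] [ 0.01803498  0.00103652 -0.02565563] [562.03019413 150.78505869 139.1371565 ]
```

View pics/side_g.png

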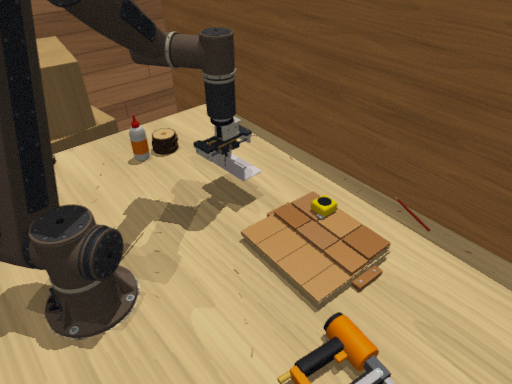

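View pics/wrist_g.png

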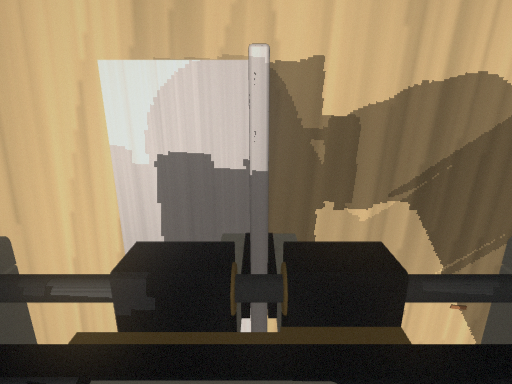

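Gripped, gap 8.0 mm. The wrist view shows the upstand's end at row 45 (columns 249-270) and the flange corner at (98,60). I'll compute the in-hand offset, then move to staging above the deck.

```bash
cat >> h.py <<'E'
def inhand(c,T,yaw,u,v,dz):
    p=onz(c,u,v,T[2]+dz)-T; cs,sn=np.cos(yaw),np.sin(yaw)
    return np.array([cs*p[0]+sn*p[1],-sn*p[0]+cs*p[1]])
E
python3 - <<'E'
from workcell import robot
import math,cv2
from h import *
c=robot.capture("wrist");T=np.array(robot.get_position());yaw=robot.get_orientation()[2]+math.pi/2
for u,v,dz in((249,45,15),(270,45,15),(98.,60,-37.5),(113,160,-37.5)): print(inhand(c,T,yaw,u,v,dz).round(1))
th=-.037
robot.move_ptp([458.6,-251.5,130],[math.pi,0,-math.pi/2+th])
robot.dwell(.2)
print(robot.get_time(),robot.get_position(),robot.get_orientation(),robot.get_wrist_force())
robot.move_straight([458.6,-251.5,80],max_speed=100)
robot.dwell(.2)
F=np.array(robot.get_wrist_force());print(robot.get_position(),F,robot.get_wrist_torque())
for n in("side","wrist","scene"):
    a=robot.capture(n)["pixels"][:,:,::-1]; cv2.imwrite(f"pics/{n}_s.png",a)
    if n=="side": cv2.imwrite("pics/side_sx.png",cv2.resize(a[170:310,220:395],None,fx=4.2,fy=4.2,interpolation=cv2.INTER_CUBIC))
E
```

```text
[  2.5 -99.1]
[ -5.1 -99.1]
[ 82.9 -99.6]
[ 82.4 -46.7]
10.0667 [ 459.13375562 -250.80801385  129.98111631] [-3.14153782e+00  2.23058017e-05 -1.60650373e+00] [ 0.82217721  0.11330355 -2.75719624]
[ 459.10405555 -251.60706671   80.71779539] [ 0.03672818 -0.16626271 -1.43513479] [ 0.00962933  0.04406491 -0.05819938]
```

View pics/side_sx.png

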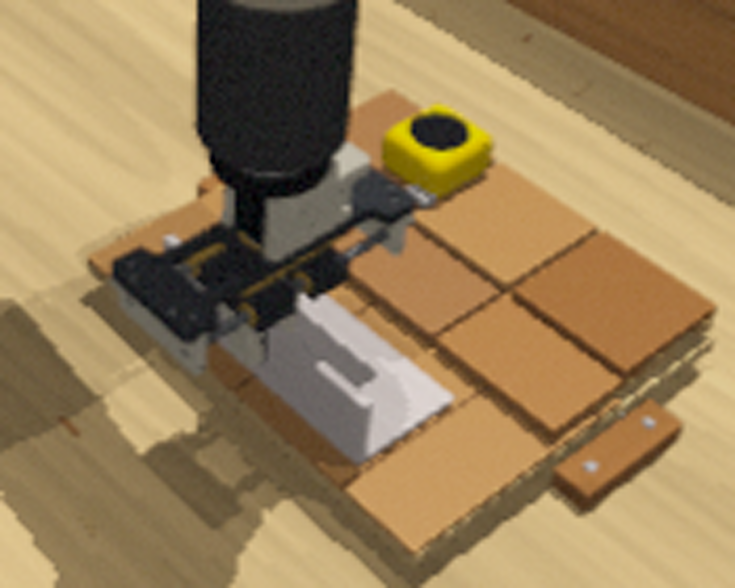

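View pics/wrist_s.png

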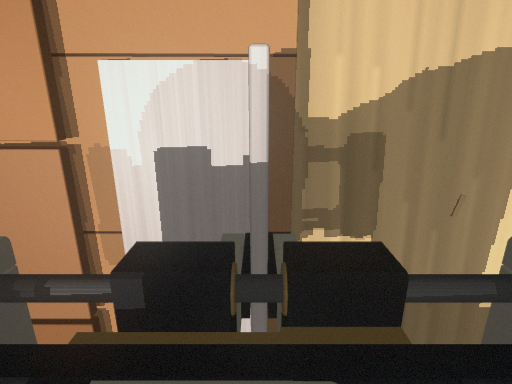

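Run:
```python
import cv2
a=cv2.imread("pics/wrist_s.png")
cv2.imwrite("pics/w_s1.png",cv2.resize(a[0:125,20:190],None,fx=4.7,fy=4.7,interpolation=cv2.INTER_CUBIC))
cv2.imwrite("pics/w_s2.png",cv2.resize(a[125:250,20:190],None,fx=4.7,fy=4.7,interpolation=cv2.INTER_CUBIC))
```

```text
(no output)
```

View pics/w_s1.png

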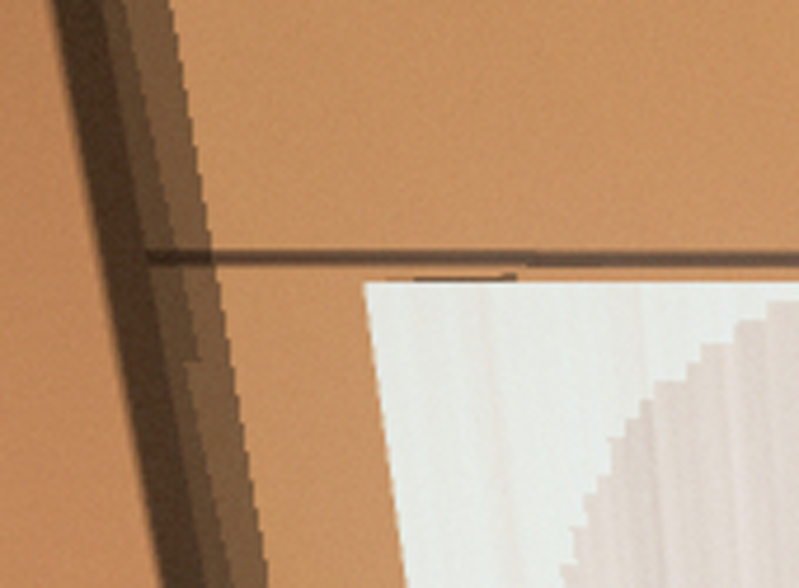

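View pics/w_s2.png

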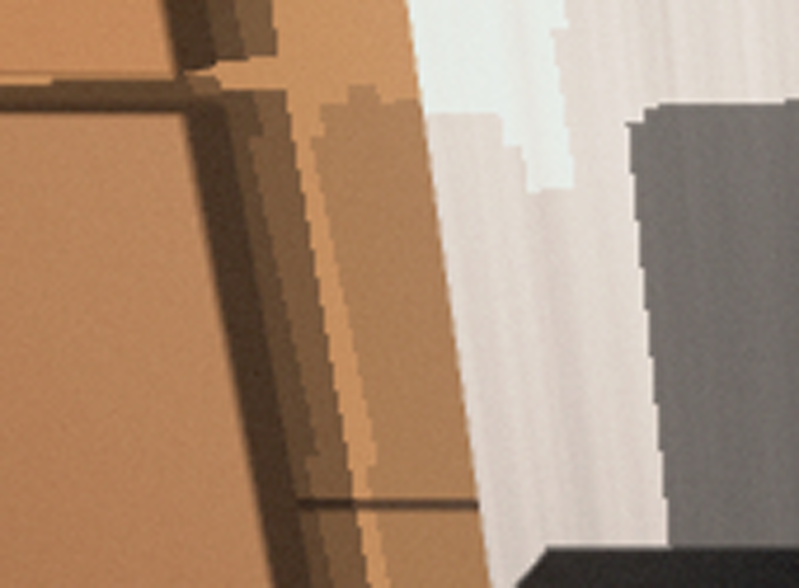

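Run:
```python
from workcell import robot
from h import *
import math
c=robot.capture("wrist");T=np.array(robot.get_position());yaw=robot.get_orientation()[2]+math.pi/2
def q(p,oy,z): return onz(c,20+(p[0]+.5)/4.7-.5,oy+(p[1]+.5)/4.7-.5,z)
a=q((51,0),0,50);b=q((275,588),125,50)
d=b-a;print("shingle yaw",-np.arctan2(d[0],d[1]))
f=q((364,283),0,T[2]-37.9);g=q((492,588),125,T[2]-37.9);d2=g-f;print("flange yaw",-np.arctan2(d2[0],d2[1]),"tcp yaw",yaw)
# shingle edge distance along roof x at mid
for p in (f,g): print("edge",p.round(1),"gap along x to shingle edge", (a+d*(p[1]-a[1])/d[1]-p)[0])
m=q((183,113),125,50);r=q((183,70),125,50);print("mid -y corner",m.round(1),"right",r.round(1),T)
th=-.037
R=lambda p:(math.cos(th)*p[0]+math.sin(th)*p[1],-math.sin(th)*p[0]+math.cos(th)*p[1])
print("roof y: fl -y end",R(f)[1],"mid edge",R(m)[1],"tcp",R(T)[1])
```

```text
shingle yaw -0.03814031652658977
flange yaw -0.03624013007915667 tcp yaw -0.03702433515136505
edge [ 538.9 -354.4   42.4] gap along x to shingle edge 24.071731654203177
edge [ 542.9 -244.    42.4] gap along x to shingle edge 24.28182516192544
mid -y corner [ 564.8 -309.9   50. ] right [ 563.7 -314.8   50. ] [ 458.75443594 -251.54520935   80.34140957]
roof y: fl -y end -334.22885789529 mid edge -288.7509353735351 tcp -234.40300478763896
```

Run:
```python
import cv2
a=cv2.imread("pics/w_roof.png")
cv2.imwrite("pics/r_m.png",cv2.resize(a[75:165,215:350],None,fx=5.8,fy=5.8,interpolation=cv2.INTER_CUBIC))
a=cv2.imread("pics/side0.png")
cv2.imwrite("pics/s_m.png",cv2.resize(a[205:285,275:365],None,fx=7,fy=7,interpolation=cv2.INTER_CUBIC))
```

```text
(no output)
```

View pics/r_m.png

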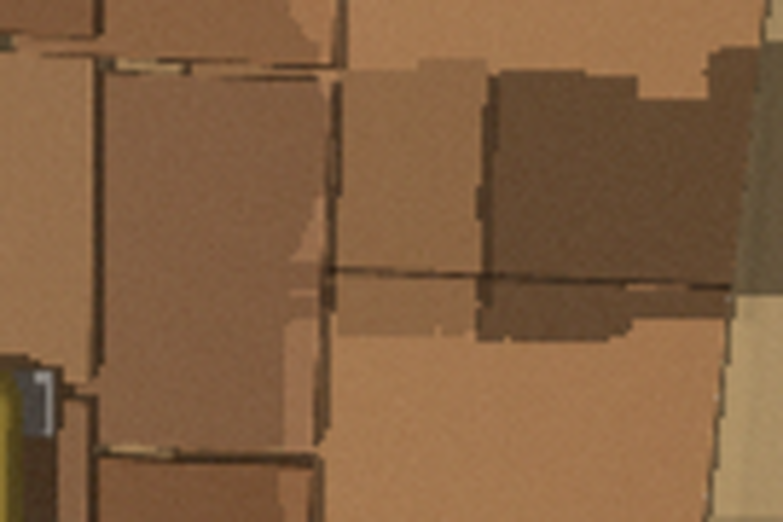

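View pics/s_m.png

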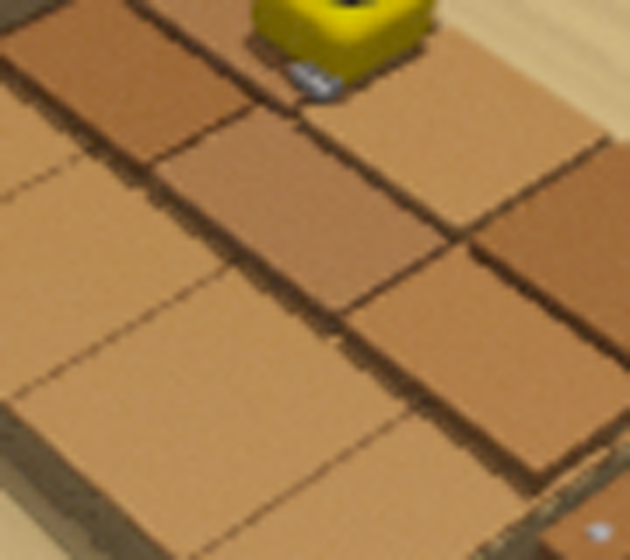

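Run:
```python
import pickle,math
from h import *
from workcell import robot
D=pickle.load(open("D.pkl","rb"));c=D["roof"];s=robot.capture("side")
th=-.0375
lat=lambda p:-math.sin(th)*p[0]+math.cos(th)*p[1]
def Q(c,ox,oy,k,p,z): return onz(c,ox+(p[0]+.5)/k-.5,oy+(p[1]+.5)/k-.5,z)
a,b=Q(c,215,75,5.8,(330,77),50),Q(c,215,75,5.8,(317,455),50)
print("wrist mid",a,b,lat(a),lat(b),(lat(a)+lat(b))/2)
a,b=Q(s,275,205,7,(337,314),50),Q(s,275,205,7,(153,167),50)
print("side mid",a,b,lat(a),lat(b),(lat(a)+lat(b))/2)
j=[Q(c,230,8,6,(712,326),36),Q(c,215,75,5.8,(730,288),36),Q(c,230,160,6,(633,79),36)]
print("joints",[round(lat(x),1) for x in j])
e=[Q(c,230,8,6,(738,82),36),Q(c,230,160,6,(609,302),36)];print("eave",[lat(x) for x in e], [lat(Q(c,230,8,6,(274,62),50)),lat(Q(c,230,160,6,(217,275),50))])
```

```text
wrist mid [ 566.63516598 -310.592839     50.        ] [ 569.14245868 -197.42483723   50.        ] -289.1306401205299 -175.94819883358198 -232.53941947705596
side mid [ 569.04847618 -311.45375867   50.        ] [ 575.0889414 -198.5284415   50.       ] -289.90047660517723 -176.8280863768462 -233.3642814910117
joints [np.float64(-337.1), np.float64(-231.6), np.float64(-140.5)]
eave [np.float64(-399.86695282656956), np.float64(-64.58195855485212)] [np.float64(-396.64087903978754), np.float64(-73.94814504758767)]
```

Centre line from the mid shingle, eave and close view: flashing must shift about +1.4 mm in y; yaw -0.0378. The edge is 24.1 mm short of the mouth. Next: correct, find contact with the deck, then slide.

```bash
cat >> h.py <<'E'
TH=-.0378
def at(x,z): return [x,(-232.7+np.sin(TH)*x)/np.cos(TH),z]
E
python3 - <<'E'
from workcell import robot
from h import *
import math
O=[math.pi,0,-math.pi/2+TH]
robot.move_straight(at(458.6,79),O,max_speed=30); robot.dwell(.15)
F0=np.array(robot.get_wrist_force());print(F0,robot.get_position(),robot.get_orientation())
z=79
while z>73:
    z-=.5; robot.move_straight(at(458.6,z),O,max_speed=20); robot.dwell(.1)
    F=np.array(robot.get_wrist_force())-F0; print(z,F.round(1),robot.get_position()[2].round(2))
    if F[2]>4: break
print(robot.get_wrist_torque(),robot.get_time())
E
```

```text
[ 0.4375279  -0.05526465 -2.23249358] [ 458.62228273 -250.19914829   78.99104559] [ 3.14157823e+00 -6.04930320e-06 -1.60854061e+00]
78.5 [-0.8  0.2 -0.1] 78.48
78.0 [ 0.1 -1.5 -1. ] 77.98
77.5 [-0.4  0.3 -0.4] 77.5
77.0 [-0.3 -0.6  0.1] 76.99
76.5 [-0.6  0.9 -0.3] 76.5
76.0 [-0.9  1.   2.6] 76.14
75.5 [-2.3  2.4  8.9] 76.14
[ 0.6963363   0.83983751 -0.05976688] 14.0167
```

Deck contact at TCP z=76.14. Now entering with 0.4 mm clearance, 12 mm past the mouth, then a look.

Run:
```python
from workcell import robot
from h import *
import math,cv2
O=[math.pi,0,-math.pi/2+TH]
robot.move_straight(at(458.6,76.6),O,max_speed=20)
for x in (470,480,488,495):
    robot.move_straight(at(x,76.6),O,max_speed=40)
    print(x,np.round(robot.get_wrist_force(),1),np.round(robot.get_position(),2),np.round(robot.get_wrist_torque(),2))
robot.dwell(.1)
for n in("side","wrist"):
    a=robot.capture(n)["pixels"][:,:,::-1]
    cv2.imwrite(f"pics/{n}_i.png",cv2.resize(a[170:310,220:395],None,fx=4.2,fy=4.2,interpolation=cv2.INTER_CUBIC) if n=="side" else cv2.resize(a[0:250,0:300],None,fx=2.4,fy=2.4,interpolation=cv2.INTER_CUBIC))
print(robot.get_time())
```

```text
470 [ 0.4 -0.7 -2. ] [ 470.17 -250.6    76.36] [0.05 0.03 0.01]
480 [-0.5  0.  -1.8] [ 480.18 -250.98   76.52] [-0.03  0.03 -0.02]
488 [ 0.5 -0.3 -2.7] [ 488.25 -251.3    76.55] [-0.    0.05 -0.02]
495 [-1.   0.1 -2.6] [ 495.26 -251.61   76.55] [0.05 0.13 0.03]
15.975
```

View pics/side_i.png

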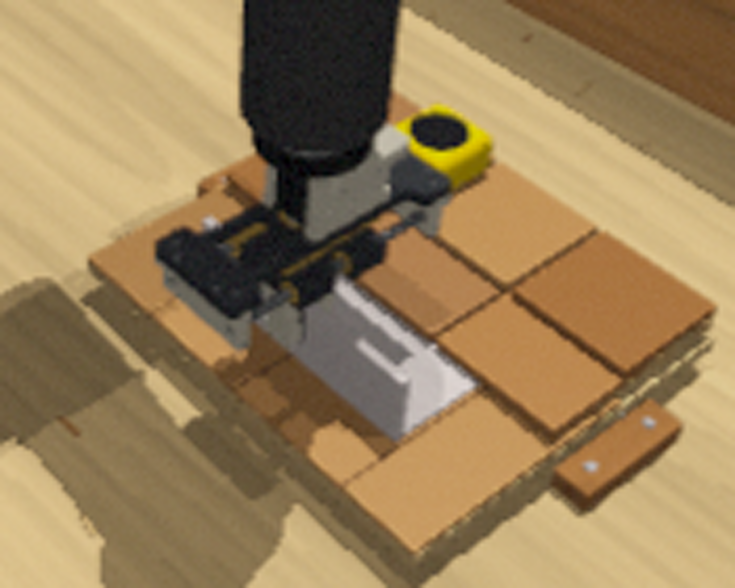

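View pics/wrist_i.png

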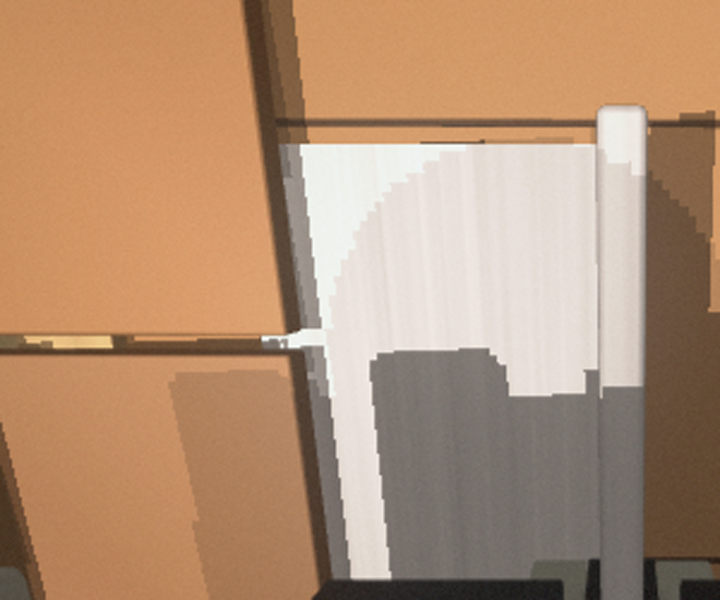

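The flange is under both visible shingles; metal shows through the shingle gap at (262-320,338), and no shingle is lifted. Continuing to the batten.

Run:
```python
from workcell import robot
from h import *
import math,cv2
O=[math.pi,0,-math.pi/2+TH]
F0=np.array([0,0,-2.2])
for x in (510,520,524,526,527,528,528.5,529,529.5,530,530.5,531,531.5,532):
    robot.move_straight(at(x,76.5),O,max_speed=40 if x<525 else 15); robot.dwell(.1)
    F=np.array(robot.get_wrist_force())-F0
    print(x,F.round(1),np.round(robot.get_position(),2),np.round(robot.get_wrist_torque(),2),round(robot.get_orientation()[2]+math.pi/2,4))
    if F[0]<-9: break
print(robot.get_time())
```

```text
510 [ 0.4 -0.2 -0.1] [ 509.76 -252.11   76.36] [-0.04  0.05 -0.01] -0.0379
520 [-0.4 -0.6 -0.3] [ 519.85 -252.49   76.37] [-0.03 -0.   -0.01] -0.0379
524 [0.4 0.1 0.3] [ 523.94 -252.65   76.44] [-0.    0.08 -0.01] -0.0378
526 [-0.3 -0.1  0. ] [ 525.95 -252.75   76.46] [ 0.03 -0.01 -0.02] -0.0378
527 [-1.2  0.6  0.4] [ 527.   -252.76   76.48] [-0.03  0.06 -0.  ] -0.0377
528 [0.4 0.3 0.7] [ 527.99 -252.84   76.48] [ 0.05 -0.02  0.04] -0.0378
528.5 [ 0.2 -0.1  0.9] [ 528.48 -252.84   76.48] [-0.04 -0.   -0.08] -0.0378
529 [-2.1  0.3  0.5] [ 528.8  -252.84   76.42] [ 0.06  0.31 -0.04] -0.0379
529.5 [-4.1 -0.   2.2] [ 528.95 -252.84   76.38] [ 0.23  1.33 -0.09] -0.038
530 [-5.9  0.8  2.7] [ 528.93 -252.82   76.31] [ 0.31  1.93 -0.09] -0.038
530.5 [-7.2  1.   4.8] [ 528.97 -252.85   76.34] [ 0.42  2.44 -0.06] -0.0382
531 [-9.   1.7  7. ] [ 528.99 -252.83   76.37] [ 0.56  2.97 -0.05] -0.0383
20.6333
```

Stopped at x=528.95 (predicted 528.5), with forward force building and yaw steady. Now pressing down.

Run:
```python
from workcell import robot
from h import *
import math,cv2
O=[math.pi,0,-math.pi/2+TH]
F0=np.array([0,0,-2.2])
for z in (76,75.5,75,74.5,74,73.5):
    robot.move_straight(at(531,z),O,max_speed=15); robot.dwell(.15)
    F=np.array(robot.get_wrist_force())-F0
    print(z,F.round(1),np.round(robot.get_position(),2),np.round(robot.get_wrist_torque(),2),np.round(robot.get_orientation(),4))
    if F[2]>22: break
robot.dwell(.3)
for n in("side","wrist","scene"):
    a=robot.capture(n)["pixels"][:,:,::-1]
    cv2.imwrite(f"pics/{n}_h.png",{"side":lambda:cv2.resize(a[170:310,220:395],None,fx=4.2,fy=4.2,interpolation=cv2.INTER_CUBIC),"wrist":lambda:cv2.resize(a[0:250,0:300],None,fx=2.4,fy=2.4,interpolation=cv2.INTER_CUBIC),"scene":lambda:cv2.resize(a[180:330,130:300],None,fx=4,fy=4,interpolation=cv2.INTER_CUBIC)}[n]())
print(robot.get_time(),robot.get_finger_gap())
```

```text
76 [-10.2   2.2   9.7] [ 528.96 -252.84   76.25] [ 0.82  3.35 -0.07] [ 3.1383e+00  4.0000e-04 -1.6090e+00]
75.5 [-11.    3.9  13.6] [ 528.9  -252.83   76.14] [ 1.2   3.84 -0.06] [ 3.1384e+00  3.0000e-04 -1.6089e+00]
75 [-12.9   4.3  17.6] [ 528.92 -252.85   76.15] [ 1.52  4.29 -0.06] [ 3.1386e+00  2.0000e-04 -1.6088e+00]
74.5 [-14.6   5.4  22.3] [ 528.89 -252.82   76.12] [ 1.99  4.83 -0.08] [ 3.1387e+00  1.0000e-04 -1.6086e+00]
22.6833 7.709936194017128
```

View pics/side_h.png

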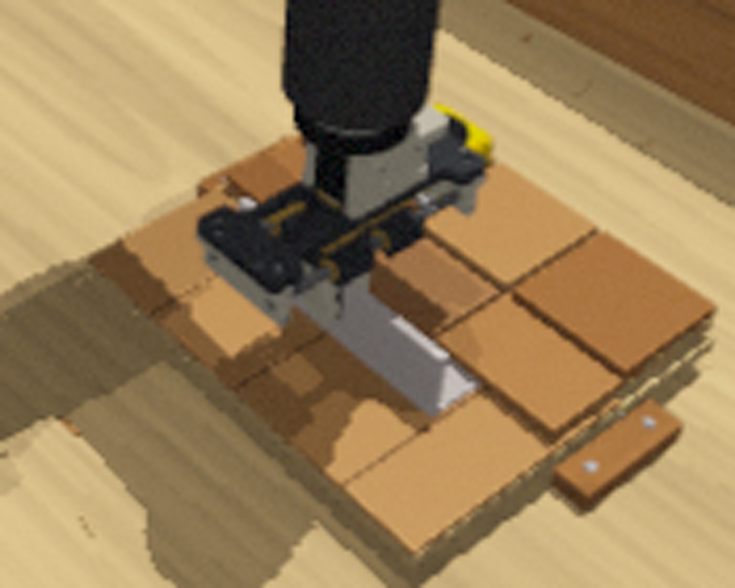

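View pics/wrist_h.png

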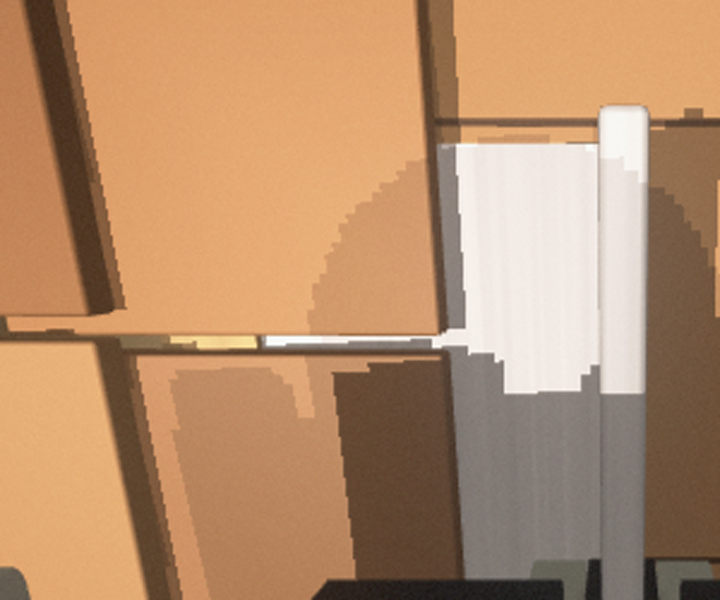

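View pics/scene_h.png

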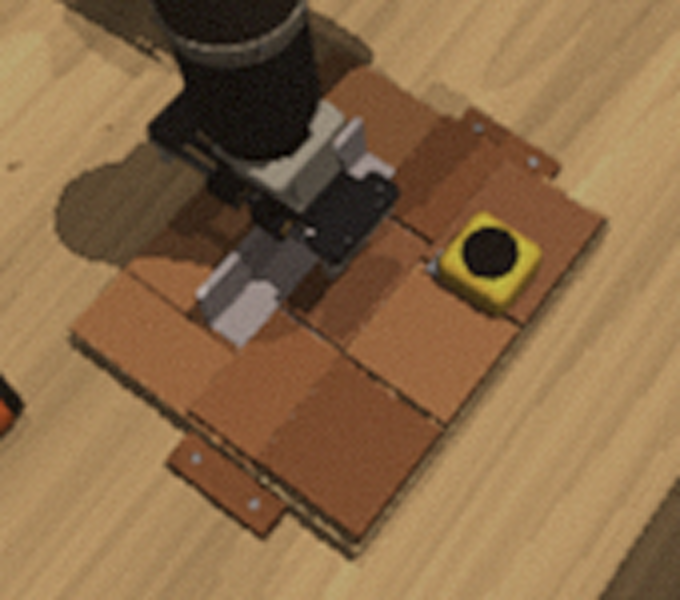

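Run:
```python
from workcell import robot
from h import *
import math
c=robot.capture("wrist")
q=lambda u,v,z:onz(c,(u+.5)/2.4-.5,(v+.5)/2.4-.5,z)
lat=lambda p:-math.sin(TH)*p[0]+math.cos(TH)*p[1]
lon=lambda p:math.cos(TH)*p[0]+math.sin(TH)*p[1]
m=q(447,353,50);f=q(450,143,38.5);f2=q(590,143,38.5);e=q(264,341,38.5);s=q(438,333,50);u0,u1=q(598,107,91),q(598,500,91)
print("end to mid edge (want 44):",lat(m)-lat(f),lat(m)-lat(f2)," edge under (want 45):",lon(e)-lon(s),lon(e)-lon(m), "upstand yaw",-np.arctan2((u1-u0)[0],(u1-u0)[1]))
t0=q(418,0,50);t1=q(462,575,50);print("shingle yaw",-np.arctan2((t1-t0)[0],(t1-t0)[1]))
print(robot.get_wrist_force(),robot.get_time())
```

```text
end to mid edge (want 44): 43.9499949094448 43.97659698418602  edge under (want 45): 43.717724606230945 45.3830396223633 upstand yaw -0.04654613952774555
shingle yaw -0.031328596828182176
[-14.82679034   5.99378737  19.44025669] 22.7333
```

Run:
```python
from workcell import robot
from h import *
import cv2
c=robot.capture("wrist");g=cv2.GaussianBlur(cv2.cvtColor(c["pixels"],cv2.COLOR_RGB2GRAY),(3,3),0).astype(float)
gx=np.diff(g,axis=1)
def edge(r0,r1,ca,cb,z,sgn):
    P=[]
    for r in range(r0,r1):
        u=np.interp(r,[r0,r1],[ca,cb]);a=int(u-5);w=np.clip(sgn*gx[r,a:a+11],0,None);
        if w.max()<3: continue
        k=w.argmax();sl=slice(max(k-2,0),k+3);P.append(onz(c,a+.5+(w[sl]*np.arange(11)[sl]).sum()/w[sl].sum(),r,z))
    P=np.array(P);k=np.polyfit(P[:,1],P[:,0],1);res=P[:,0]-np.polyval(k,P[:,1]);ok=abs(res)<1
    return -np.polyfit(P[ok,1],P[ok,0],1)[0],len(P),ok.sum()
print("shingle R",edge(2,135,174,182,50,-1),"mid",edge(150,238,187,193,50,-1))
print("upstand outer",edge(50,158,269.5,269.5,91,-1),"inner",edge(66,230,249,249,91,1))
```

```text
shingle R (np.float64(-0.04141299307197469), 133, np.int64(133)) mid (np.float64(-0.040683470704567), 88, np.int64(88))
upstand outer (np.float64(-0.039162677745186295), 108, np.int64(108)) inner (np.float64(-0.03731482053628875), 164, np.int64(164))
```

Line fits: shingle edge -0.041, upstand -0.038 to -0.039, so square within about 0.003 rad. Centring error is under 0.1 mm in this view, and the edge is at the batten. Handing in.

Run:
```python
from workcell import robot
print(robot.get_wrist_force(),robot.get_finger_gap(),robot.get_time())
print(robot.hand_in())
```

```text
[-14.09681396   5.48966234  19.20080204] 7.739771691850089 22.7833
the job is handed in; nothing more can be done
None
```

I handed the job in at 22.8 s with the flashing tucked against the batten, still gripped at about 50 N. It is pushed down at about 20 N and forward at about 14 N. No verdict came back, so the points below are my own last checks.

- **Fully home:** the arm stopped at x = 528.9 mm, where the camera measurements predicted 528.5. Forward force built up with no further travel. Through the gap between the shingles, the flange edge is seen against the batten. The depth under the shingles measured 43.7 and 45.4 mm from two corners, against a target of 45.
- **Centred:** the distance from the flashing's end to the middle shingle's edge measured 43.95 mm, against a target of 44. The roof's centre line itself is only known to about 1 mm.
- **Square:** fitted lines put the flashing within about 0.003 rad of the shingle edge. An earlier rough reading from hand-picked pixels disagreed by 0.015 rad. I trust the fit, because the twisting moment at the wrist was nearly zero while pushing.
- **Flat, shingles not lifted:** the grip point is at deck-contact height (76.1 mm), and no lifted shingles show in the pictures. I could not measure the lift directly.
- **Other objects:** the gripper went nowhere near the glue, wood slices or nailer, and passed clear above the tape measure. I did not measure their positions again at the end.

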